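# Unpile the solder supplies into their holders

## Robot

A 6-joint arm with a two-finger parallel gripper is mounted at the origin on the work surface. World frame = base frame: x ahead of the robot, y to its left, z up, the work surface at z = 0. Lengths are in m, angles in degrees, forces in N, time in s.
With the tool pointing down it reaches from about 0.35 to 0.85 m from the base axis. Payload 8.1 kg.
Tool frame: the origin (TCP) lies between the finger pads; the fingertips stand 17 mm ahead of it and the grasp point (between the pads) lies 2 mm behind it; z points along the fingers, y is the line along which they close (so a half turn about z gives the same grasp; the last joint's range is limited). The gripper opens to 93 mm and grips with 3 to 60 N. Pads are 15 mm wide; open, the fingers measure 128 mm over their backs; the gripper's body (75 mm by 188 mm) begins 65 mm behind the grasp point.
Start: joints at [-75.481, 7.471, 85.268, -0, 87.261, -4.893], TCP at [0.199, -0.566, 0.236] pointing down, gripper open.
Joint ranges: [-169.43, 169.43], [-51.17, 129.36], [1.28, 143.12], [-76.62, 256.62], [0, 156.53], [-152.29, 152.29]. Speed limits (degrees/s): [136.94, 136.94, 159.86, 180, 180, 180].

## Interface

Orientations are given as [roll, pitch, yaw] about the fixed x, y, z axes, in that order (R = Rz(yaw) Ry(pitch) Rx(roll)).
In Python, from station import ctrl gives the robot as it stands.
- The arm moves only by the tool carry_out, never from a script. Its argument "targets" is a list of rows, each a list of 7 numbers: the shift along the tool's x, y, z in m, then the turn, a rotation vector about the tool's x, y, z in rad, then the closure, from -1 (fully open) to 1 (shut). In form: [[x, y, z, rx, ry, rz, fingers], ...]. A call has 1 to 10 rows; each row shifts and turns the commanded pose from where the row before left it, along the tool's axes as they then stand; what a row does not reach is not made up. A row lasts 1/10 s, in which the tool goes at most 50 mm and 8.59 degrees, less where a joint would pass 70% of its speed; a pose out of reach is approached as far as the arm can. A call with a gripper value outside its range is refused whole. The fingers move at their own pace and stop on an object; "force" is the grip in N (left out, the last holds). Time passes only in rows, so rows that do not move let the fingers close. It gives the time, the measured TCP pose, the force, the opening and the grip force at its end, in the units of the state.
- ctrl.sense(): the state, without advancing time (a new reading comes with each control period).
- ctrl.read_camera(name): name is "side" or "top"; returns a dict with "frame" (400x640x3 uint8, red, green, blue), "fx", "fy", "cx", "cy" (pixels), "k1" (the pictures are not rectified: a ray, as slopes to the right and down, at radius r is drawn at 1 + k1 r^2 times it, then the intrinsics apply), "extrinsics" (4x4, takes a point from camera to world coordinates). Camera axes: x right, y up, looking along -z (the intrinsics and any distortion apply to the point x, -y, -z); pixel columns grow to the right and rows downward; lengths in m; the calibration is good to about 2 mm. A picture is of the moment at which its call begins. There is no depth.
- ctrl.job_done(): hands the job in; it is judged then, once.
The state is a dict: "t": time; "joints": joint angles; "joint_vel": joint speeds; "tau": joint torques, N m; "ee_pos": TCP position; "tool_rot": TCP orientation; "contact_force": force on the tool from outside, world axes, zero at the start; "wrist_torque": the same for the moment, N m; "finger_gap": finger opening in m; "grip_force": force on a finger pad.
Only numpy, scipy, OpenCV 4.12 (cv2) and the standard library are available. Lean on these libraries where they do the work, as an engineer would, in place of code of your own. Each camera call takes 0.05 s, during which the arm holds its last target. There are 200 camera calls.

## Task

The pile in the middle of the bench has to be put away before soldering: set each thing the right way up and flat on the floor of its own low steel holder - the tin of tip cleaner in the collar on the square plate, the small solder spool in the smaller round dish, the large solder spool in the large round dish, and the black parts case in the rectangular tray. Leave the mug and the flux bottle standing where they are, and let go of everything at the end.

Things in the scene. Friction and masses are not known exactly. Their poses are not given: they have to be found in the camera images.
- parts_case: Bottom of the pile at the start: closed black plastic small-parts case, a flat rectangular block 64 (x) by 110 (y) by 34 high, rounded edges, about 0.2 kg. Origin: centre of its underside; own y along its long side, z up. It fits its tray either way round. (Sizes in mm.)
- large_spool: Second in the pile: large solder-wire spool, upright cylinder 60 in diameter, 34 high, grey plastic flanges and bright wire, about 0.25 kg. To fingers it is a plain cylinder of the flange diameter. Origin: centre of its underside, z up. (Sizes in mm.)
- small_spool: Third in the pile: small solder-wire spool of the same look, 44 in diameter, 30 high, about 0.12 kg, also a plain cylinder to fingers. Origin: centre of its underside, z up. (Sizes in mm.)
- tin: Top of the pile: round steel tin of tip cleaner with a brass-coloured lid, 34 in diameter, 24 high, about 0.05 kg. The lid does not come off. Origin: centre of its underside, z up. (Sizes in mm.)
- case_tray: Rectangular dark steel tray, fixed to the bench: outside 92 (x) by 138 (y), inside 86 by 132, floor 3 above the bench, lip to 9 above the bench. Origin: centre of its underside, on the bench; own y along its long side. Parts case's place. (Sizes in mm.)
- large_dish: Large round dark steel dish, fixed: outside diameter 96, inside 88, floor 3 above the bench, lip to 9 above the bench. Origin: centre of its underside, on the bench. Large spool's place. (Sizes in mm.)
- small_dish: Smaller round dark steel dish, fixed: outside diameter 70, inside 62, floor 3 above the bench, lip to 9 above the bench. Origin: centre of its underside, on the bench. Small spool's place. (Sizes in mm.)
- tin_plate: Dark steel square plate 78 by 78 by 3 thick, fixed, with a round collar in its middle: outside diameter 62, inside 54, floor 3 above the bench, lip to 9 above the bench. Origin: centre of its underside, on the bench. Tin's place. (Sizes in mm.)
- mug: White coffee mug with a handle, 76 in diameter at the rim, 90 high, standing loose on the far side of the pile, beside the flux bottle, its handle pointing away from the robot. A bystander to be left alone. Origin: centre of its underside. (Sizes in mm.)
- flux_bottle: Small amber flux bottle, 34 in diameter, 75 high, standing loose on the far side of the pile, beside the mug. A bystander to be left alone. Origin: centre of its underside. (Sizes in mm.)
Not all that is in view belongs to the job. What is shaped like the large_dish but red is not meant.

How it is judged:
By the outcome, as a careful person would: the job done as asked, in the order asked, and still so for the second after the job is handed in, with the robot touching nothing.
It also fails if it takes over 112 s, if anything falls off the work surface, if the arm or the gripper's body presses on something with over 40 N, if the wrist force passes 120 N, or if a joint passes its speed limit or range.

## Working session

There is one attempt and no reset: what is moved stays moved. The work goes in short steps, Python scripts to look and compute and a tool call to move; the robot and the scene stay as the last step left them, time stands still between calls to the robot, and variables do not carry over. Pictures are saved under pics/ and viewed, at most 14 in all, crops included, and the job is handed in when it is done.

Besides the shell and the picture viewer there is one more tool, called after "Request:" as name([rows], argument=value, ...), one row to a line, values as JSON. carry_out: Moves the arm, as the interface text tells. Its arguments: {"type":"object","properties":{"targets":{"type":"array","items":{"type":"array","items":{"type":"number"}}},"force":{"type":"number"}},"required":["targets"]}

```bash
mkdir -p pics; ls
cat > h.py <<'E'
import numpy as np, cv2
from station import ctrl
def grab(n,f=None):
    c=ctrl.read_camera(n)
    if f: cv2.imwrite('pics/'+f,cv2.cvtColor(np.asarray(c['frame']),cv2.COLOR_RGB2BGR))
    return c
def ray(c,u,v):
    K=np.array([[c['fx'],0,c['cx']],[0,c['fy'],c['cy']],[0,0,1.]])
    p=cv2.undistortPoints(np.array([[[u,v]]],float),K,np.array([c['k1'],0,0,0.]))[0,0]
    # forward distort model 1+k1 r^2
    E=np.array(c['extrinsics']); d=E[:3,:3]@np.array([p[0],-p[1],-1]); return E[:3,3],d
def onz(c,u,v,z):
    o,d=ray(c,u,v); return o+d*(z-o[2])/d[2]
def proj(c,P):
    E=np.array(c['extrinsics']); q=E[:3,:3].T@(np.array(P)-E[:3,3]); x,y=q[0]/-q[2],-q[1]/-q[2]
    s=1+c['k1']*(x*x+y*y); return np.array([c['fx']*x*s+c['cx'],c['fy']*y*s+c['cy']])
E
python3 - <<'E'
from h import *
for n in('top','side'):
    c=grab(n,n+'0.png'); print(n,c['fx'],c['cx'],c['cy'],c['k1'],np.round(c['extrinsics'],3).tolist())
print(ctrl.sense())
E
```

```text
pics
top 366.7751051956667 317.5197094844725 202.61667030566196 0.008571904143225319 [[-0.021, 0.992, -0.128, 0.44], [-1.0, -0.024, -0.015, 0.048], [-0.018, 0.127, 0.992, 1.07], [0.0, 0.0, 0.0, 1.0]]
side 381.88175350843017 318.7248540175153 199.27532376686779 0.00915437721406062 [[0.998, 0.028, -0.065, 0.5], [-0.067, 0.654, -0.753, -0.591], [0.021, 0.756, 0.655, 0.676], [0.0, 0.0, 0.0, 1.0]]
{'t': 0.1, 'joints': array([-7.54830552e+01,  7.51114637e+00,  8.53241977e+01,  7.59916471e-04,
        8.72625180e+01, -4.89264073e+00]), 'joint_vel': array([-0.04339341, -0.07572402, -0.20223981, -0.01570017,  0.03611459,
        0.01048954]), 'tau': array([ 1.02250193e-03, -5.61342359e+01, -4.93092620e+01,  7.70175434e-02,
        2.92624271e-02, -6.39090513e-05]), 'ee_pos': array([ 0.19929503, -0.56540294,  0.23467743]), 'tool_rot': array([-1.79902559e+02, -9.10277087e-03,  1.94095408e+01]), 'contact_force': array([ 0.89240185, -0.20673024, -0.02326339]), 'wrist_torque': array([0.01925876, 0.02156186, 0.00914881]), 'grip_force': 0.0, 'finger_gap': 0.09358935444878042}
```

```bash
ls -la pics
```

```text
total 608
drwxr-xr-x 2 agent agent   4096 Nov 30 10:39 .
drwxr-xr-x 3 agent agent   4096 Nov 30 10:39 ..
-rw-r--r-- 1 agent agent 284010 Nov 30 10:39 side0.png
-rw-r--r-- 1 agent agent 325784 Nov 30 10:39 top0.png
```

View pics/top0.png

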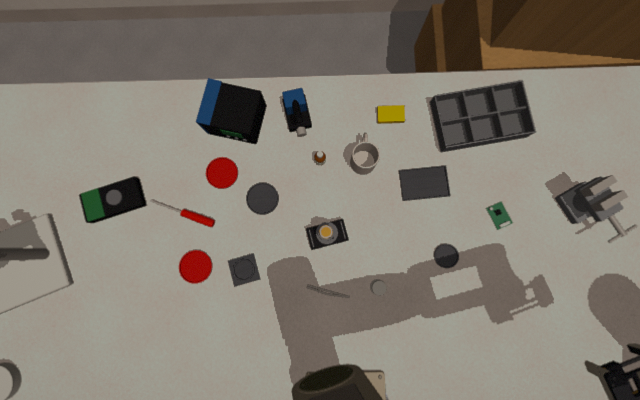

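View pics/side0.png

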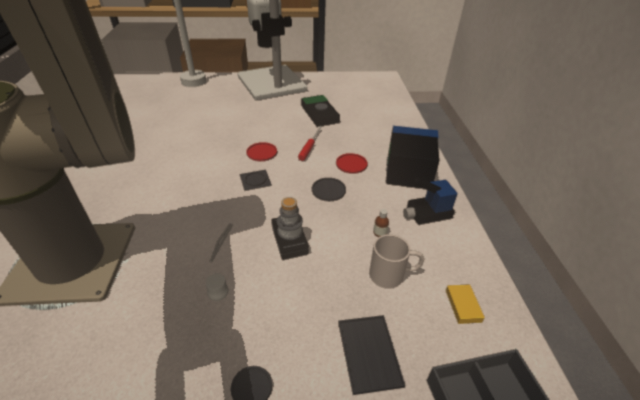

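The top view shows the pile at (327,232). The candidate holders are:
- **Large dish:** dark dish at (262,198). The red look-alikes at (222,172) and (195,266) are not meant.
- **Small dish:** (446,256), lying partly in the arm's shadow.
- **Tin plate:** (244,269).
- **Tray:** (424,183). The compartment box at (482,115), the black/green meter at (113,199) and the blue/black box at (232,110) are not it.

The mug is at (365,155) and the flux bottle at (319,157). Next I measure these and take one close crop.

Run:
```python
from h import *
im={}
T=grab('top');S=grab('side')
def blobs(c,mask,seeds,z,name):
    n,l,st,ce=cv2.connectedComponentsWithStats(mask.astype(np.uint8))
    for k,(u,v) in seeds.items():
        sub=l[v-4:v+5,u-4:u+5]; ids=sub[sub>0]
        if len(ids)==0: print(name,k,'none');continue
        i=np.bincount(ids).argmax()
        cnt=max(cv2.findContours((l==i).astype(np.uint8),0,2)[0],key=cv2.contourArea)
        hull=cv2.convexHull(cnt)
        pts=np.array([onz(c,*p[0],z[k])[:2] for p in hull],np.float32)*1000
        M=cv2.moments(hull); r=cv2.minAreaRect(pts); cc=cv2.minEnclosingCircle(pts)
        print(name,k,'px',round(M['m10']/M['m00'],1),round(M['m01']/M['m00'],1),'c',np.round(onz(c,M['m10']/M['m00'],M['m01']/M['m00'],z[k])[:2]*1000,1),'rect',np.round(r[0],1),np.round(r[1],1),round(r[2],1),'circ',np.round(cc[0],1),round(cc[1],1))
zt=dict(large=.008,small=.008,plate=.003,tray=.009,lid=.122,case=.034)
for c,n,sd,lid in((T,'top',dict(large=(262,198),small=(446,256),plate=(244,269),tray=(424,183),case=(313,242)),(326,232)),(S,'side',dict(large=(328,189),small=(252,385),plate=(256,180),tray=(370,352),case=(291,248)),(289,203))):
    f=c['frame'].astype(int); g=f.max(2)
    print(n,'levels',{k:g[v-1:v+2,u-1:u+2].mean().round() for k,(u,v) in sd.items()})
    blobs(c,g<82,sd,zt,n)
    m=(f[...,0]-f[...,2]>60)&(f[...,1]-f[...,2]>25)
    blobs(c,m,dict(lid=lid),zt,n)
t=cv2.cvtColor(T['frame'],cv2.COLOR_RGB2BGR)
a=cv2.resize(t[140:290,180:480],None,fx=2.66,fy=2.66,interpolation=cv2.INTER_CUBIC)
s=cv2.cvtColor(S['frame'],cv2.COLOR_RGB2BGR)
b=cv2.resize(s[180:270,230:430],None,fx=2,fy=2,interpolation=cv2.INTER_CUBIC)
o=np.zeros((600,800,3),np.uint8); o[:a.shape[0],:a.shape[1]]=a[:,:800]; o[400:580,:400]=b
cv2.imwrite('pics/crop0.png',o)
```

```text
top levels {'large': np.float64(57.0), 'small': np.float64(44.0), 'plate': np.float64(57.0), 'tray': np.float64(57.0), 'case': np.float64(50.0)}
top large px 262.0 198.1 c [594.1 226.6] rect [594.6 226.6] [94.1 88.9] 88.7 circ [594.2 226.5] 47.2
top small px 445.8 255.8 c [ 415.4 -297.6] rect [ 415.1 -298.2] [67.8 67.6] 86.4 circ [ 416.1 -298.1] 35.6
top plate px 243.6 269.4 c [388.8 281. ] rect [389.2 281. ] [75.8 76.3] 14.7 circ [388.8 281.3] 51.3
top tray px 423.9 182.8 c [ 627.6 -247.8] rect [ 627.9 -247.7] [ 89.9 138.2] 4.3 circ [ 628.4 -247.5] 80.4
top case px 326.5 233.6 c [484.7  40.2] rect [485.3  40.4] [ 66.1 109.9] 12.7 circ [483.7  39.8] 60.8
top lid px 325.5 231.5 c [486.5  43.4] rect [486.5  43.4] [23.2 23.2] 88.7 circ [486.6  43.7] 13.0
side levels {'large': np.float64(67.0), 'small': np.float64(52.0), 'plate': np.float64(65.0), 'tray': np.float64(58.0), 'case': np.float64(50.0)}
side large px 328.4 189.2 c [595.5 219. ] rect [596.2 219.3] [91.5 86.5] 86.8 circ [595.6 221.2] 47.6
side small px 250.8 384.1 c [ 417.6 -297.8] rect [ 418.  -295.2] [53.6 70. ] 86.5 circ [ 417.8 -300.2] 35.7
side plate px 254.9 179.7 c [390.6 276.2] rect [390.8 277.8] [72.2 72.1] 15.0 circ [391.3 276.3] 48.1
side tray px 369.9 355.2 c [ 629.6 -259.2] rect [ 629.4 -252.3] [ 90.7 138.2] 4.4 circ [ 629.5 -252.4] 80.9
side case px 290.2 233.9 c [489.   28.4] rect [487.6  37.4] [ 71.7 157.1] 11.2 circ [487.3  38.7] 83.9
side lid px 288.6 201.4 c [488.   42.4] rect [487.6  42.2] [23.3 24.4] 87.6 circ [488.   42.6] 13.3
```

View pics/crop0.png

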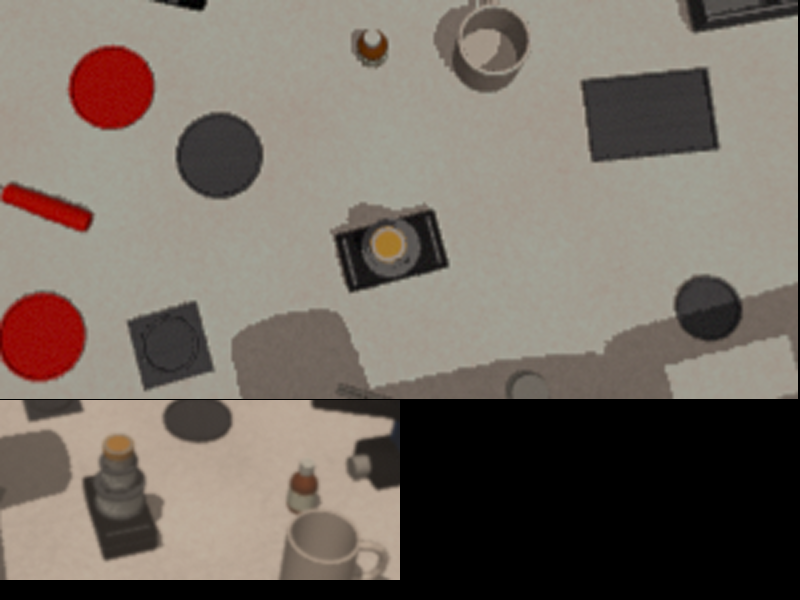

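The crop confirms the choices: the stack has its lid at crop (388,243), the dark large dish is at (220,155), the plate with collar at (170,343), the tray at (650,115) and the small dish at (708,307). The sizes match the given ones. First I turn the tool so that tool y lies along world x.

Request:
carry_out([
  [0, 0, 0, 0, 0, -0.137, -1],
  [0, 0, 0, 0, 0, -0.137, -1],
  [0, 0, 0, 0, 0, -0.137, -1],
  [0, 0, 0, 0, 0, -0.137, -1],
  [0, 0, 0, 0, 0, -0.137, -1],
  [0, 0, 0, 0, 0, -0.137, -1],
  [0, 0, 0, 0, 0, -0.137, -1],
  [0, 0, 0, 0, 0, -0.137, -1],
  [0, 0, 0, 0, 0, -0.136, -1],
  [0, 0, 0, 0, 0, 0, -1],
], force=15)

```text
t: 1.2
ee_pos: [0.1994, -0.5658, 0.2354]
tool_rot: [-180.0, -0.0, 90.1]
contact_force: [-0.3, -0.0, -0.9]
finger_gap: 0.0932
grip_force: 0.0
```

Request:
carry_out([
  [0.02, 0.02, 0, 0, 0, 0, -1],
  [0.03, 0.03, 0, 0, 0, 0, -1],
  [0.03, 0.03, 0, 0, 0, 0, -1],
  [0.03, 0.03, 0, 0, 0, 0, -1],
  [0.03, 0.03, 0, 0, 0, 0, -1],
  [0.03, 0.03, 0, 0, 0, 0, -1],
  [0.03, 0.03, 0, 0, 0, 0, -1],
  [0.03, 0.03, 0, 0, 0, 0, -1],
  [0.03, 0.03, 0, 0, 0, 0, -1],
  [0.03, 0.02, 0, 0, 0, 0, -1],
])

```text
t: 2.2
ee_pos: [0.4809, -0.2742, 0.2356]
tool_rot: [180.0, -0.0, 89.8]
contact_force: [-0.4, -0.1, -0.1]
finger_gap: 0.093
grip_force: 0.0
```

Request:
carry_out([
  [0.04, 0, 0, 0, 0, 0, -1],
  [0.04, 0, 0, 0, 0, 0, -1],
  [0.04, 0, 0, 0, 0, 0, -1],
  [0.04, 0, 0, 0, 0, 0, -1],
  [0.04, 0, 0, 0, 0, 0, -1],
  [0.04, 0, 0, 0, 0, 0, -1],
  [0.04, 0, 0, 0, 0, 0, -1],
  [0.03, 0, 0, 0, 0, 0, -1],
  [0.01, 0, 0, 0, 0, 0, -1],
  [0, 0, 0, 0, 0, 0, -1],
])

```text
t: 3.2
ee_pos: [0.4793, 0.045, 0.2356]
tool_rot: [-180.0, 0.0, 90.0]
contact_force: [-0.1, 1.1, 0.1]
finger_gap: 0.0932
grip_force: 0.0
```

Request:
carry_out([
  [-0.001, 0.004, 0.01, 0, 0, 0, -1],
  [-0.001, 0.004, 0.02, 0, 0, 0, -1],
  [0, 0, 0.02, 0, 0, 0, -1],
  [0, 0, 0.02, 0, 0, 0, -1],
  [0, 0, 0.02, 0, 0, 0, -1],
  [0, 0, 0.015, 0, 0, 0, -1],
  [0, 0, 0.006, 0, 0, 0, -1],
  [0, 0, 0, 0, 0, 0, -1],
  [0, 0, 0, 0, 0, 0, -1],
], force=10)

```text
t: 4.1
ee_pos: [0.488, 0.0418, 0.1253]
tool_rot: [179.9, 0.0, 90.0]
contact_force: [-0.8, 0.3, 0.4]
finger_gap: 0.093
grip_force: 0.0
```

Request:
carry_out([
  [0, 0, 0, 0, 0, 0, 0.2],
  [0, 0, 0, 0, 0, 0, 0.4],
  [0, 0, 0, 0, 0, 0, 1],
  [0, 0, 0, 0, 0, 0, 1],
  [0, 0, 0, 0, 0, 0, 1],
  [0, 0, 0, 0, 0, 0, 1],
  [0, 0, 0, 0, 0, 0, 1],
  [0, 0, 0, 0, 0, 0, 1],
])

```text
t: 4.9
ee_pos: [0.4874, 0.0421, 0.1246]
tool_rot: [-180.0, -0.0, 90.0]
contact_force: [-1.3, 0.4, 0.0]
finger_gap: 0.0338
grip_force: 9.3
```

Request:
carry_out([
  [0, 0, -0.01, 0, 0, 0, 1],
  [0, 0, -0.02, 0, 0, 0, 1],
  [0, 0, -0.02, 0, 0, 0, 1],
  [0, 0, -0.01, 0, 0, 0, 1],
  [0.02, -0.01, 0, 0, 0, 0, 1],
  [0.03, -0.01, 0, 0, 0, 0, 1],
  [0.03, -0.01, 0, 0, 0, 0, 1],
  [0.03, -0.02, 0, 0, 0, 0, 1],
  [0.03, -0.02, 0, 0, 0, 0, 1],
  [0.03, -0.02, 0, 0, 0, 0, 1],
])

```text
t: 5.9
ee_pos: [0.3965, 0.2131, 0.1848]
tool_rot: [180.0, -0.0, 90.0]
contact_force: [-0.0, 0.5, -1.4]
finger_gap: 0.0338
grip_force: 10.0
```

Request:
carry_out([
  [0.03, -0.008, 0.01, 0, 0, 0, 1],
  [0.02, 0, 0.02, 0, 0, 0, 1],
  [0.01, 0, 0.02, 0, 0, 0, 1],
  [0.008, 0, 0.02, 0, 0, 0, 1],
  [0, 0, 0.02, 0, 0, 0, 1],
  [0, 0, 0.02, 0, 0, 0, 1],
  [0, 0, 0.01, 0, 0, 0, 1],
  [0, 0, 0, 0, 0, 0, 1],
  [0, 0, 0, 0, 0, 0, 1],
])

```text
t: 6.8
ee_pos: [0.3897, 0.2802, 0.0653]
tool_rot: [180.0, -0.0, 90.0]
contact_force: [0.5, 0.5, -0.4]
finger_gap: 0.0342
grip_force: 10.0
```

Run:
```python
from h import *
T=grab('top');S=grab('side')
t=cv2.cvtColor(T['frame'],cv2.COLOR_RGB2BGR);s=cv2.cvtColor(S['frame'],cv2.COLOR_RGB2BGR)
a=cv2.resize(t[200:300,200:360],None,fx=2.5,fy=2.5,interpolation=2); b=cv2.resize(s[120:270,210:370],None,fx=2.5,fy=2.5,interpolation=2)
o=np.zeros((375,800,3),np.uint8); o[:250,:400]=a;o[:,400:]=b
cv2.imwrite('pics/p1.png',o)
```

```text
(no output)
```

View pics/p1.png

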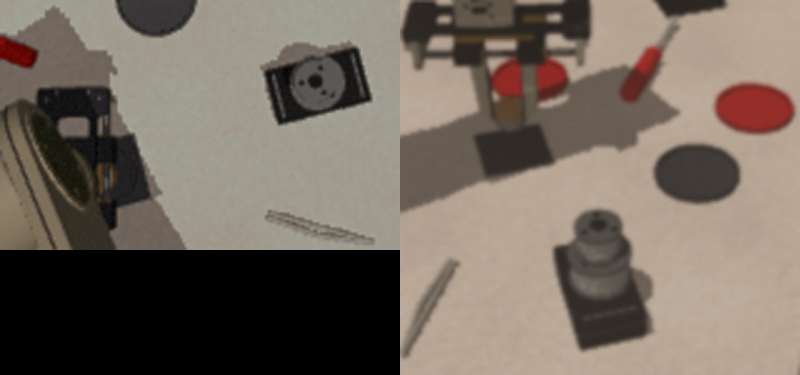

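The tin is held upright above the collar (side crop (510,110)), and the two spools and case still stand in place (top crop (317,80)). Now I lower it.

Request:
carry_out([
  [0, 0, 0.01, 0, 0, 0, 1],
  [0, 0, 0.01, 0, 0, 0, 1],
  [0, 0, 0.008, 0, 0, 0, 1],
  [0, 0, 0.004, 0, 0, 0, 1],
  [0, 0, 0.002, 0, 0, 0, 1],
  [0, 0, 0, 0, 0, 0, 1],
  [0, 0, 0, 0, 0, 0, 1],
])

```text
t: 7.6
ee_pos: [0.3896, 0.2802, 0.0309]
tool_rot: [180.0, -0.0, 90.0]
contact_force: [0.7, -0.1, -0.7]
finger_gap: 0.0339
grip_force: 10.0
```

Run:
```python
from h import *
# small spool top: hub-hole / disc seen in crop at (317,80) top, (598,225) side
T=grab('top');S=grab('side')
g=T['frame'].max(2).astype(int)
roi=g[205:260,300:352]
m=((roi>85)&(roi<150)).astype(np.uint8)
print(onz(T,200+316/2.5,200+80/2.5,.098), onz(S,210+198/2.5,120+224/2.5,.098))
r=T['frame'][205:260,300:352]; b=cv2.resize(r,None,fx=10,fy=10,interpolation=2)
cv2.imwrite('pics/sp.png',cv2.cvtColor(b,cv2.COLOR_RGB2BGR))
```

```text
[0.48632278 0.0409063  0.098     ] [0.48851728 0.04188828 0.098     ]
```

View pics/sp.png

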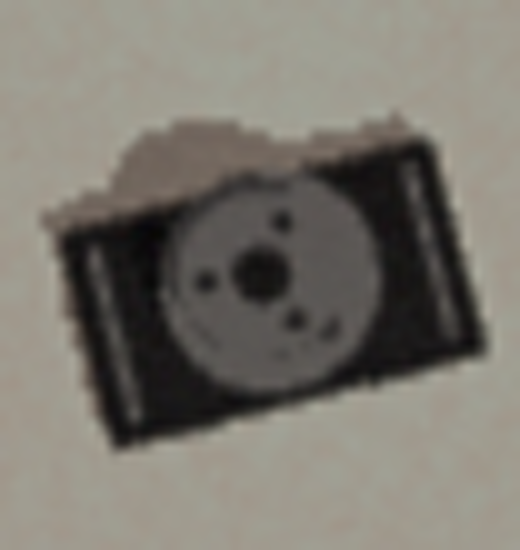

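The small spool's hub is at crop (262,275), which is px (326.2,232.5), or about (0.487, 0.041). I lower until contact, then release.

Request:
carry_out([
  [0, 0, 0.001, 0, 0, 0, 1],
  [0, 0, 0.001, 0, 0, 0, 1],
  [0, 0, 0, 0, 0, 0, 1],
])

```text
t: 8.0
ee_pos: [0.3898, 0.2804, 0.0294]
tool_rot: [180.0, -0.0, 90.0]
contact_force: [-2.9, -2.0, 7.2]
finger_gap: 0.0338
grip_force: 10.0
```

Request:
carry_out([
  [0, 0, 0, 0, 0, 0, 0],
  [0, 0, 0, 0, 0, 0, -1],
  [0, 0, 0, 0, 0, 0, -1],
  [0, 0, 0, 0, 0, 0, -1],
  [0, 0, -0.01, 0, 0, 0, -1],
  [0, 0, -0.02, 0, 0, 0, -1],
  [0, 0, -0.03, 0, 0, 0, -1],
  [0, 0, -0.04, 0, 0, 0, -1],
  [0, 0, -0.04, 0, 0, 0, -1],
  [0, 0, -0.02, 0, 0, 0, -1],
])

```text
t: 9.0
ee_pos: [0.3909, 0.2809, 0.1936]
tool_rot: [179.7, -0.2, 90.0]
contact_force: [0.4, 0.6, 0.1]
finger_gap: 0.0927
grip_force: 0.0
```

Request:
carry_out([
  [-0.02, 0.01, 0, 0, 0, 0, -1],
  [-0.03, 0.01, 0, 0, 0, 0, -1],
  [-0.03, 0.01, 0, 0, 0, 0, -1],
  [-0.03, 0.01, 0, 0, 0, 0, -1],
  [-0.03, 0.01, 0, 0, 0, 0, -1],
  [-0.03, 0.01, 0, 0, 0, 0, -1],
  [-0.03, 0.02, 0, 0, 0, 0, -1],
  [-0.02, 0.01, 0, 0, 0, 0, -1],
  [-0.019, 0.007, 0, 0, 0, 0, -1],
  [0, 0, 0, 0, 0, 0, -1],
])

```text
t: 10.0
ee_pos: [0.4871, 0.0391, 0.1894]
tool_rot: [180.0, 0.0, 89.9]
contact_force: [-1.0, 0.3, -0.5]
finger_gap: 0.0935
grip_force: 0.0
```

Run:
```python
from h import *
T=grab('top');S=grab('side')
t=cv2.cvtColor(T['frame'],cv2.COLOR_RGB2BGR);s=cv2.cvtColor(S['frame'],cv2.COLOR_RGB2BGR)
a=cv2.resize(t[200:300,200:360],None,fx=2.5,fy=2.5,interpolation=2); b=cv2.resize(s[120:270,210:370],None,fx=2.5,fy=2.5,interpolation=2)
o=np.zeros((375,800,3),np.uint8); o[:250,:400]=a;o[:,400:]=b
cv2.imwrite('pics/p2.png',o)
f=T['frame'].astype(int); m=(f[...,0]-f[...,2]>50)&(f[...,1]-f[...,2]>25); m[:240]=0; m[:,:230]=0;m[:,260:]=0
v,u=np.nonzero(m); print(len(u), onz(T,u.mean(),v.mean(),.027) if len(u) else '')
```

```text
80 [0.3885903  0.28162702 0.027     ]
```

View pics/p2.png

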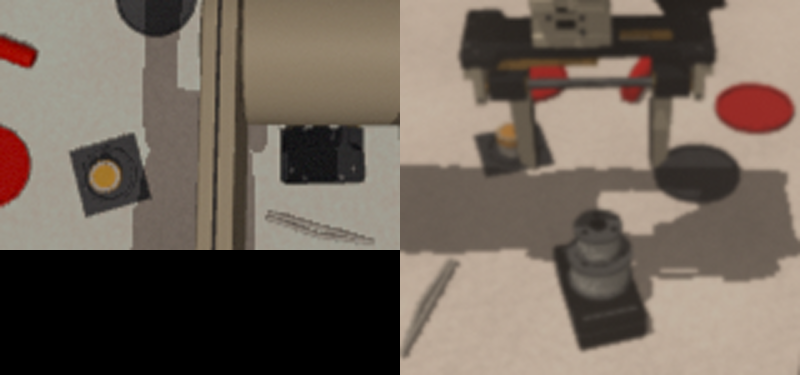

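The tin stands in the collar (top crop (105,177), at 0.389, 0.282). Next is the small spool.

Request:
carry_out([
  [0.002, 0, 0.01, 0, 0, 0, -1],
  [0, 0, 0.02, 0, 0, 0, -1],
  [0, 0, 0.02, 0, 0, 0, -1],
  [0, 0, 0.02, 0, 0, 0, -1],
  [0, 0, 0.015, 0, 0, 0, -1],
  [0, 0, 0.01, 0, 0, 0, -1],
  [0, 0, 0, 0, 0, 0, -1],
  [0, 0, 0, 0, 0, 0, -1],
], force=12)

```text
t: 10.9
ee_pos: [0.4864, 0.0436, 0.0939]
tool_rot: [180.0, -0.0, 90.0]
contact_force: [-0.1, 0.5, 0.1]
finger_gap: 0.0931
grip_force: 0.0
```

Request:
carry_out([
  [0, 0, 0, 0, 0, 0, 0],
  [0, 0, 0, 0, 0, 0, 0.2],
  [0, 0, 0, 0, 0, 0, 1],
  [0, 0, 0, 0, 0, 0, 1],
  [0, 0, 0, 0, 0, 0, 1],
  [0, 0, 0, 0, 0, 0, 1],
  [0, 0, 0, 0, 0, 0, 1],
  [0, 0, 0, 0, 0, 0, 1],
])

```text
t: 11.7
ee_pos: [0.4865, 0.0431, 0.0936]
tool_rot: [180.0, 0.0, 90.0]
contact_force: [0.2, -0.3, -0.3]
finger_gap: 0.0436
grip_force: 12.0
```

Request:
carry_out([
  [0, 0, -0.01, 0, 0, 0, 1],
  [0, 0, -0.02, 0, 0, 0, 1],
  [0, 0, -0.03, 0, 0, 0, 1],
  [0, 0, -0.02, 0, 0, 0, 1],
  [-0.02, 0, 0, 0, 0, 0, 1],
  [-0.03, 0, 0, 0, 0, 0, 1],
  [-0.03, -0.01, 0, 0, 0, 0, 1],
  [-0.03, -0.01, 0, 0, 0, 0, 1],
  [-0.03, -0.01, 0, 0, 0, 0, 1],
  [-0.03, -0.01, 0, 0, 0, 0, 1],
])

```text
t: 12.7
ee_pos: [0.4459, -0.128, 0.1743]
tool_rot: [180.0, 0.0, 90.0]
contact_force: [0.8, 0.4, -1.3]
finger_gap: 0.0436
grip_force: 12.0
```

Request:
carry_out([
  [-0.03, -0.01, 0, 0, 0, 0, 1],
  [-0.03, -0.01, 0, 0, 0, 0, 1],
  [-0.03, -0.01, 0, 0, 0, 0, 1],
  [-0.03, 0, 0, 0, 0, 0, 1],
  [-0.03, 0, 0.01, 0, 0, 0, 1],
  [-0.021, 0, 0.02, 0, 0, 0, 1],
  [0, 0, 0.02, 0, 0, 0, 1],
  [0, 0, 0.02, 0, 0, 0, 1],
  [0, 0, 0.02, 0, 0, 0, 1],
  [0, 0, 0.01, 0, 0, 0, 1],
])

```text
t: 13.7
ee_pos: [0.4156, -0.2972, 0.0722]
tool_rot: [-179.9, -0.1, 90.0]
contact_force: [0.6, -0.2, -0.9]
finger_gap: 0.0438
grip_force: 12.0
```

Run:
```python
from h import *
T=grab('top');S=grab('side')
t=cv2.cvtColor(T['frame'],cv2.COLOR_RGB2BGR);s=cv2.cvtColor(S['frame'],cv2.COLOR_RGB2BGR)
a=cv2.resize(t[200:300,300:500],None,fx=2,fy=2,interpolation=2); b=cv2.resize(s[200:400,180:380],None,fx=2,fy=2,interpolation=2)
o=np.zeros((400,800,3),np.uint8); o[:200,:400]=a;o[:,400:]=b
cv2.imwrite('pics/p3.png',o); s=ctrl.sense(); print(s['ee_pos'],s['joints'])
```

```text
[ 0.41549446 -0.29705321  0.07240755] [-4.13153644e+01  2.14425938e+00  1.08653104e+02 -3.58224683e-04
  6.93761754e+01 -4.13180473e+01]
```

View pics/p3.png

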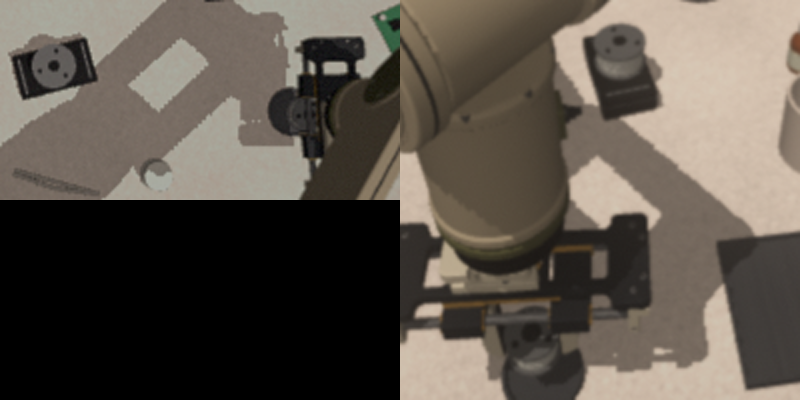

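The spool is over the dish (side crop (535,350) above the dish at (543,375)). The large spool is still on the case, with its hub at top crop (54,66). Now I lower.

Request:
carry_out([
  [0, 0, 0.01, 0, 0, 0, 1],
  [0, 0, 0.015, 0, 0, 0, 1],
  [0, 0, 0.01, 0, 0, 0, 1],
  [0, 0, 0.005, 0, 0, 0, 1],
  [0, 0, 0.002, 0, 0, 0, 1],
  [0, 0, 0.001, 0, 0, 0, 1],
  [0, 0, 0.001, 0, 0, 0, 1],
  [0, 0, 0, 0, 0, 0, 1],
  [0, 0, 0, 0, 0, 0, 1],
])

```text
t: 14.7
ee_pos: [0.4167, -0.2981, 0.03]
tool_rot: [180.0, 0.0, 90.0]
contact_force: [-0.5, -0.0, -0.8]
finger_gap: 0.044
grip_force: 12.0
```

Run:
```python
from h import *
T=grab('top');S=grab('side')
g=T['frame'].max(2); roi=g[212:255,302:352]
# disc: mid-grey inside black case
m=cv2.morphologyEx(((g>72)).astype(np.uint8),cv2.MORPH_OPEN,np.ones((5,5)))
n,l,st,ce=cv2.connectedComponentsWithStats(m)
for i in set(l[225:242,318:336].ravel())-{0}: print(i,st[i],ce[i],onz(T,*ce[i],.068))
print('hub',onz(T,327,233,.068))
n,l,st,ce=cv2.connectedComponentsWithStats((g<70).astype(np.uint8))
i=np.bincount(l[225:245,308:316][l[225:245,308:316]>0]).argmax()
c=max(cv2.findContours((l==i).astype(np.uint8),0,2)[0],key=cv2.contourArea)
p=np.array([onz(T,*q[0],.034)[:2] for q in c],np.float32)*1000
print(st[i],cv2.minAreaRect(p))
```

```text
1 [     0      0    640    400 217356] [298.72131434 207.56493034] [0.55657477 0.11521856 0.068     ]
hub [0.48499843 0.03912632 0.068     ]
[306 219  43  31 457] ((484.40576171875, 39.633270263671875), (62.23042297363281, 108.23487854003906), 13.195427894592285)
```

Request:
carry_out([
  [0, 0, 0.001, 0, 0, 0, 1],
  [0, 0, 0.001, 0, 0, 0, 1],
  [0, 0, 0, 0, 0, 0, 1],
])

```text
t: 15.1
ee_pos: [0.4166, -0.2981, 0.0286]
tool_rot: [180.0, 0.0, 90.0]
contact_force: [-4.1, 2.3, 9.0]
finger_gap: 0.0434
grip_force: 12.0
```

Request:
carry_out([
  [0, 0, 0, 0, 0, 0, 0],
  [0, 0, 0, 0, 0, 0, -1],
  [0, 0, 0, 0, 0, 0, -1],
  [0, 0, 0, 0, 0, 0, -1],
  [0, 0, -0.01, 0, 0, 0, -1],
  [0, 0, -0.02, 0, 0, 0, -1],
  [0, 0, -0.03, 0, 0, 0, -1],
  [0, 0, -0.03, 0, 0, 0, -1],
  [0, 0, -0.03, 0, 0, 0, -1],
  [0, 0, -0.02, 0, 0, 0, -1],
])

```text
t: 16.1
ee_pos: [0.4172, -0.2985, 0.1711]
tool_rot: [179.9, 0.1, 90.0]
contact_force: [0.0, -0.3, -0.1]
finger_gap: 0.093
grip_force: 0.0
```

Request:
carry_out([
  [0.02, 0.009, 0, 0, 0, 0, -1],
  [0.04, 0.01, 0, 0, 0, 0, -1],
  [0.04, 0.01, 0, 0, 0, 0, -1],
  [0.04, 0.01, 0, 0, 0, 0, -1],
  [0.04, 0.01, 0, 0, 0, 0, -1],
  [0.04, 0.01, 0, 0, 0, 0, -1],
  [0.04, 0.01, 0, 0, 0, 0, -1],
  [0.04, 0, 0, 0, 0, 0, -1],
  [0.03, 0, 0, 0, 0, 0, -1],
  [0.008, 0, 0, 0, 0, 0, -1],
])

```text
t: 17.1
ee_pos: [0.4853, 0.0428, 0.1684]
tool_rot: [180.0, -0.0, 90.2]
contact_force: [-0.5, -0.2, 0.2]
finger_gap: 0.0931
grip_force: 0.0
```

Run:
```python
from h import *
T=grab('top');S=grab('side')
t=cv2.cvtColor(T['frame'],cv2.COLOR_RGB2BGR);s=cv2.cvtColor(S['frame'],cv2.COLOR_RGB2BGR)
a=cv2.resize(t[200:300,300:500],None,fx=2,fy=2,interpolation=2); b=cv2.resize(s[200:400,180:380],None,fx=2,fy=2,interpolation=2)
o=np.zeros((400,800,3),np.uint8); o[:200,:400]=a;o[:,400:]=b
cv2.imwrite('pics/p4.png',o); s=ctrl.sense(); print(s['t'],s['ee_pos'])
```

```text
17.2 [0.48545941 0.04090012 0.1681648 ]
```

View pics/p4.png

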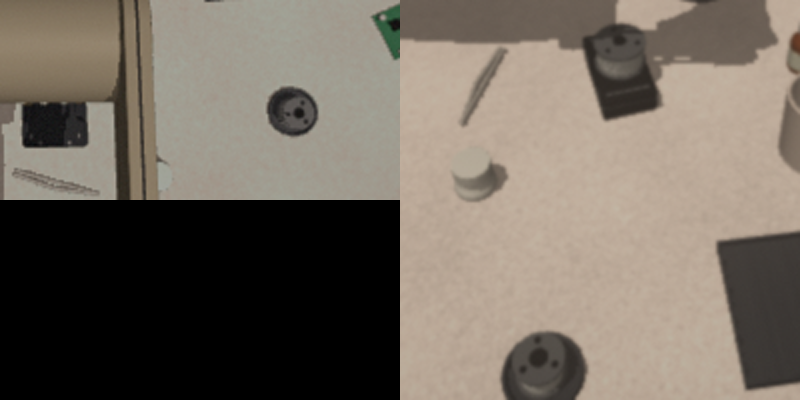

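The small spool sits in its dish (top crop (296,113), side crop (540,362)). Now the large spool: the TCP goes to z 0.060.

Request:
carry_out([
  [-0.001, 0, 0.01, 0, 0, 0, -1],
  [0, 0, 0.02, 0, 0, 0, -1],
  [0, 0, 0.02, 0, 0, 0, -1],
  [0, 0, 0.02, 0, 0, 0, -1],
  [0, 0, 0.02, 0, 0, 0, -1],
  [0, 0, 0.012, 0, 0, 0, -1],
  [0, 0, 0.006, 0, 0, 0, -1],
  [0, 0, 0, 0, 0, 0, -1],
  [0, 0, 0, 0, 0, 0, -1],
], force=18)

```text
t: 18.1
ee_pos: [0.486, 0.0388, 0.0604]
tool_rot: [179.9, 0.0, 90.0]
contact_force: [-0.6, 0.1, -0.7]
finger_gap: 0.093
grip_force: 0.0
```

Request:
carry_out([
  [0, 0, 0, 0, 0, 0, -0.4],
  [0, 0, 0, 0, 0, 0, -0.2],
  [0, 0, 0, 0, 0, 0, 0],
  [0, 0, 0, 0, 0, 0, 1],
  [0, 0, 0, 0, 0, 0, 1],
  [0, 0, 0, 0, 0, 0, 1],
  [0, 0, 0, 0, 0, 0, 1],
])

```text
t: 18.8
ee_pos: [0.4858, 0.0391, 0.0599]
tool_rot: [180.0, -0.0, 90.0]
contact_force: [0.5, 0.6, 1.5]
finger_gap: 0.06
grip_force: 18.0
```

Request:
carry_out([
  [0, 0, -0.01, 0, 0, 0, 1],
  [0, 0, -0.02, 0, 0, 0, 1],
  [0, 0, -0.03, 0, 0, 0, 1],
  [0, 0, -0.02, 0, 0, 0, 1],
  [0.02, 0.01, 0, 0, 0, 0, 1],
  [0.03, 0.01, 0, 0, 0, 0, 1],
  [0.03, 0.02, 0, 0, 0, 0, 1],
  [0.03, 0.02, 0, 0, 0, 0, 1],
  [0.03, 0.02, 0, 0, 0, 0, 1],
  [0.03, 0.02, 0, 0, 0, 0, 1],
])

```text
t: 19.8
ee_pos: [0.5856, 0.2103, 0.1396]
tool_rot: [-179.9, 0.0, 90.0]
contact_force: [0.2, -0.8, -1.3]
finger_gap: 0.0595
grip_force: 18.0
```

Request:
carry_out([
  [0.016, 0.009, 0, 0, 0, 0, 1],
  [0, 0, 0.01, 0, 0, 0, 1],
  [0, 0, 0.02, 0, 0, 0, 1],
  [0, 0, 0.02, 0, 0, 0, 1],
  [0, 0, 0.02, 0, 0, 0, 1],
  [0, 0, 0.01, 0, 0, 0, 1],
  [0, 0, 0, 0, 0, 0, 1],
  [0, 0, 0, 0, 0, 0, 1],
])

```text
t: 20.6
ee_pos: [0.5945, 0.2248, 0.0601]
tool_rot: [180.0, 0.0, 90.0]
contact_force: [0.2, 0.1, -1.5]
finger_gap: 0.0599
grip_force: 18.0
```

Run:
```python
from h import *
T=grab('top');S=grab('side')
t=cv2.cvtColor(T['frame'],cv2.COLOR_RGB2BGR);s=cv2.cvtColor(S['frame'],cv2.COLOR_RGB2BGR)
a=cv2.resize(t[130:270,200:400],None,fx=2,fy=2,interpolation=2); b=cv2.resize(s[120:270,230:430],None,fx=2,fy=2,interpolation=2)
o=np.zeros((300,800,3),np.uint8); o[:280,:400]=a;o[:,400:]=b
cv2.imwrite('pics/p5.png',o)
g=T['frame'].max(2)
n,l,st,ce=cv2.connectedComponentsWithStats((g<70).astype(np.uint8))
i=np.bincount(l[225:245,308:345][l[225:245,308:345]>0]).argmax()
c=max(cv2.findContours((l==i).astype(np.uint8),0,2)[0],key=cv2.contourArea)
p=np.array([onz(T,*q[0],.034)[:2] for q in c],np.float32)*1000
print(st[i],cv2.minAreaRect(p))
```

```text
[306 219  42  31 834] ((484.39801025390625, 40.24211502075195), (62.51012420654297, 108.3561782836914), 13.177484512329102)
```

View pics/p5.png

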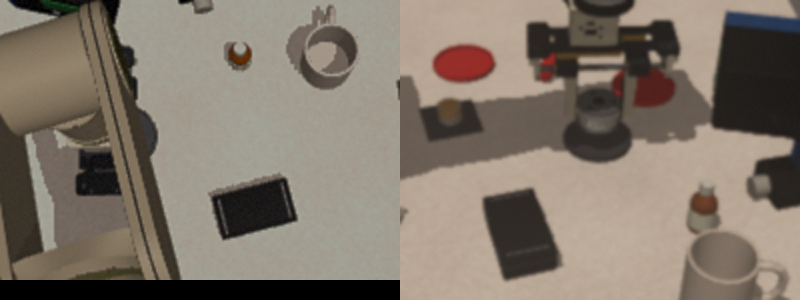

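The large spool is held over the dark dish (side crop (598,135)), and the bare case lies at (0.4845, 0.040) with its short axis at 13°. Now I lower.

Request:
carry_out([
  [0, 0, 0.01, 0, 0, 0, 1],
  [0, 0, 0.01, 0, 0, 0, 1],
  [0, 0, 0.006, 0, 0, 0, 1],
  [0, 0, 0.003, 0, 0, 0, 1],
  [0, 0, 0.001, 0, 0, 0, 1],
  [0, 0, 0.001, 0, 0, 0, 1],
  [0, 0, 0, 0, 0, 0, 1],
  [0, 0, 0, 0, 0, 0, 1],
])

```text
t: 21.5
ee_pos: [0.5947, 0.2252, 0.029]
tool_rot: [180.0, -0.0, 90.0]
contact_force: [-0.1, 0.5, -0.5]
finger_gap: 0.0596
grip_force: 18.0
```

Request:
carry_out([
  [0, 0, 0.001, 0, 0, 0, 1],
  [0, 0, 0.0005, 0, 0, 0, 1],
  [0, 0, 0, 0, 0, 0, 1],
])

```text
t: 21.8
ee_pos: [0.5948, 0.2252, 0.0289]
tool_rot: [180.0, -0.0, 90.0]
contact_force: [-6.3, -2.8, 10.8]
finger_gap: 0.0597
grip_force: 18.0
```

Request:
carry_out([
  [0, 0, 0, 0, 0, 0, -0.5],
  [0, 0, 0, 0, 0, 0, -1],
  [0, 0, 0, 0, 0, 0, -1],
  [0, 0, 0, 0, 0, 0, -1],
  [0, 0, -0.01, 0, 0, 0, -1],
  [0, 0, -0.02, 0, 0, 0, -1],
  [0, 0, -0.03, 0, 0, 0, -1],
  [0, 0, -0.03, 0, 0, 0, -1],
  [0, 0, -0.01, 0, 0, 0, -1],
  [0, 0, 0, 0, 0, 0, -1],
])

```text
t: 22.8
ee_pos: [0.596, 0.2256, 0.1298]
tool_rot: [179.7, -0.1, 90.0]
contact_force: [-0.0, -0.4, -0.3]
finger_gap: 0.0929
grip_force: 0.0
```

Request:
carry_out([
  [-0.02, -0.01, 0, 0, 0, 0, -1],
  [-0.03, -0.02, 0, 0, 0, 0, -1],
  [-0.03, -0.02, 0, 0, 0, 0, -1],
  [-0.03, -0.02, 0, 0, 0, 0, -1],
  [-0.03, -0.02, 0, 0, 0, 0, -1],
  [-0.03, -0.01, 0, 0, 0, 0, -1],
  [-0.015, -0.01, 0, 0, 0, 0, -1],
  [0, 0, 0, 0, 0, -0.115, -1],
  [0, 0, 0, 0, 0, -0.115, -1],
  [0, 0, 0, 0, 0, 0, -1],
])

```text
t: 23.8
ee_pos: [0.4832, 0.0399, 0.1253]
tool_rot: [-179.8, -0.0, 103.3]
contact_force: [-0.3, -0.1, -0.4]
finger_gap: 0.0929
grip_force: 0.0
```

Run:
```python
from h import *
T=grab('top');S=grab('side')
t=cv2.cvtColor(T['frame'],cv2.COLOR_RGB2BGR);s=cv2.cvtColor(S['frame'],cv2.COLOR_RGB2BGR)
a=cv2.resize(t[130:280,200:400],None,fx=2,fy=2,interpolation=2); b=cv2.resize(s[120:270,230:430],None,fx=2,fy=2,interpolation=2)
o=np.zeros((300,800,3),np.uint8); o[:,:400]=a;o[:,400:]=b
cv2.imwrite('pics/p6.png',o);s=ctrl.sense(); print(s['t'],s['ee_pos'],s['tool_rot'])
```

```text
23.9 [0.48362817 0.04016485 0.12582173] [-1.79884466e+02 -3.00944578e-02  1.02988341e+02]
```

View pics/p6.png

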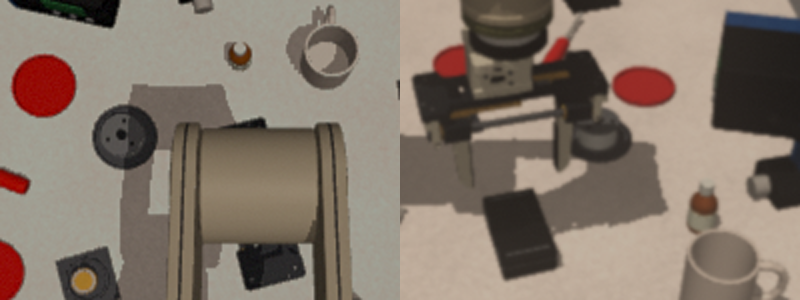

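The large spool sits in its dish (top crop (124,136)). Now the case: the TCP goes to z about 0.027, so the tips clear the tray lip later.

Request:
carry_out([
  [0, 0.001, 0.01, 0, 0, 0, -1],
  [0, 0, 0.02, 0, 0, 0, -1],
  [0, 0, 0.02, 0, 0, 0, -1],
  [0, 0, 0.02, 0, 0, 0, -1],
  [0, 0, 0.015, 0, 0, 0, -1],
  [0, 0, 0.01, 0, 0, 0, -1],
  [0, 0, 0.004, 0, 0, 0, -1],
  [0, 0, 0, 0, 0, 0, -1],
  [0, 0, 0, 0, 0, 0, -1],
], force=20)

```text
t: 24.8
ee_pos: [0.486, 0.0404, 0.0287]
tool_rot: [179.9, 0.0, 103.2]
contact_force: [0.0, 0.3, -0.8]
finger_gap: 0.0932
grip_force: 0.0
```

Request:
carry_out([
  [0, 0, 0, 0, 0, 0, -0.4],
  [0, 0, 0, 0, 0, 0, -0.2],
  [0, 0, 0, 0, 0, 0, 0],
  [0, 0, 0, 0, 0, 0, 1],
  [0, 0, 0, 0, 0, 0, 1],
  [0, 0, 0, 0, 0, 0, 1],
  [0, 0, 0, 0, 0, 0, 1],
])

```text
t: 25.5
ee_pos: [0.4856, 0.0403, 0.0284]
tool_rot: [180.0, 0.0, 103.2]
contact_force: [-1.8, 0.2, 3.4]
finger_gap: 0.064
grip_force: 20.0
```

Request:
carry_out([
  [0, 0, -0.01, 0, 0, 0, 1],
  [0, 0, -0.02, 0, 0, 0, 1],
  [0, 0, -0.03, 0, 0, 0, 1],
  [0, 0, -0.02, 0, 0, 0.055, 1],
  [0, 0, 0, 0, 0, 0.1, 1],
  [-0.02, 0, 0, 0, 0, 0, 1],
  [-0.03, 0, 0, 0, 0, 0, 1],
  [-0.03, 0, 0, 0, 0, 0, 1],
  [-0.03, 0, 0, 0, 0, 0, 1],
  [-0.03, 0, 0, 0, 0, 0, 1],
])

```text
t: 26.5
ee_pos: [0.4955, -0.1003, 0.1083]
tool_rot: [-180.0, -0.0, 94.3]
contact_force: [0.0, 0.5, -2.0]
finger_gap: 0.0638
grip_force: 20.0
```

Request:
carry_out([
  [-0.03, 0, 0, 0, 0, 0, 1],
  [-0.03, 0, 0, 0, 0, 0, 1],
  [-0.03, 0.01, 0, 0, 0, 0, 1],
  [-0.03, 0.02, 0, 0, 0, 0, 1],
  [-0.03, 0.03, 0, 0, 0, 0, 1],
  [-0.008, 0.03, 0, 0, 0, 0, 1],
  [0, 0.02, 0, 0, 0, 0, 1],
  [0, 0.01, 0, 0, 0, 0, 1],
  [0, 0, 0.01, 0, 0, 0, 1],
  [0, 0, 0.02, 0, 0, 0, 1],
])

```text
t: 27.5
ee_pos: [0.628, -0.248, 0.0792]
tool_rot: [179.9, 0.1, 94.3]
contact_force: [-0.8, -0.5, -2.5]
finger_gap: 0.0634
grip_force: 20.0
```

Request:
carry_out([
  [0, 0, 0, 0, 0, 0, 1],
])

```text
t: 27.6
ee_pos: [0.624, -0.2463, 0.0739]
tool_rot: [-179.6, -0.2, 94.3]
contact_force: [-1.5, 0.9, -4.1]
finger_gap: 0.0639
grip_force: 20.0
```

Run:
```python
from h import *
T=grab('top');S=grab('side')
t=cv2.cvtColor(T['frame'],cv2.COLOR_RGB2BGR);s=cv2.cvtColor(S['frame'],cv2.COLOR_RGB2BGR)
a=cv2.resize(t[100:280,320:520],None,fx=2,fy=2,interpolation=2); b=cv2.resize(s[220:400,280:480],None,fx=2,fy=2,interpolation=2)
o=np.zeros((360,800,3),np.uint8); o[:,:400]=a;o[:,400:]=b
cv2.imwrite('pics/p7.png',o);s=ctrl.sense(); print(s['t'],s['ee_pos'],s['tool_rot'])
```

```text
27.7 [ 0.62578482 -0.2472451   0.07713431] [-1.79853043e+02 -7.60492850e-02  9.43004188e+01]
```

View pics/p7.png

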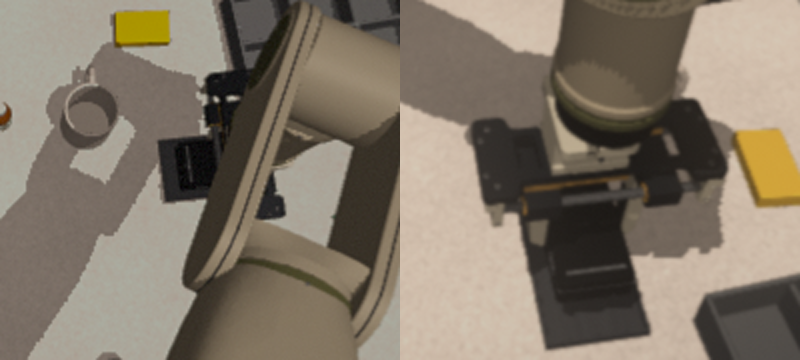

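The case is aligned over the tray (side crop: case (590,240) within the tray (590,270)). Now I lower it.

Request:
carry_out([
  [0, 0.001, 0.01, 0, 0, 0, 1],
  [0, 0, 0.015, 0, 0, 0, 1],
  [0, 0, 0.01, 0, 0, 0, 1],
  [0, 0, 0.006, 0, 0, 0, 1],
  [0, 0, 0.003, 0, 0, 0, 1],
  [0, 0, 0.001, 0, 0, 0, 1],
  [0, 0, 0, 0, 0, 0, 1],
  [0, 0, 0, 0, 0, 0, 1],
])

```text
t: 28.5
ee_pos: [0.6288, -0.248, 0.0338]
tool_rot: [179.9, 0.0, 94.3]
contact_force: [-0.6, -0.2, -2.4]
finger_gap: 0.0638
grip_force: 20.0
```

Request:
carry_out([
  [0, 0, 0.001, 0, 0, 0, 1],
  [0, 0, 0.001, 0, 0, 0, 1],
  [0, 0, 0.0005, 0, 0, 0, 1],
  [0, 0, 0, 0, 0, 0, 1],
])

```text
t: 28.9
ee_pos: [0.6287, -0.248, 0.0314]
tool_rot: [180.0, 0.0, 94.3]
contact_force: [-2.3, 0.9, 3.8]
finger_gap: 0.0638
grip_force: 20.0
```

Contact is at the expected height, so I release, rise, and move back toward the robot so the cameras can see.

Request:
carry_out([
  [0, 0, 0, 0, 0, 0, -0.5],
  [0, 0, 0, 0, 0, 0, -1],
  [0, 0, 0, 0, 0, 0, -1],
  [0, 0, 0, 0, 0, 0, -1],
  [0, 0, -0.01, 0, 0, 0, -1],
  [0, 0, -0.02, 0, 0, 0, -1],
  [0, 0, -0.03, 0, 0, 0, -1],
  [0, 0, -0.04, 0, 0, 0, -1],
  [0, 0, -0.04, 0, 0, 0, -1],
  [0, 0, -0.02, 0, 0, 0, -1],
])

```text
t: 29.9
ee_pos: [0.6301, -0.2485, 0.1967]
tool_rot: [179.7, 0.2, 94.3]
contact_force: [0.2, 0.3, -0.5]
finger_gap: 0.0932
grip_force: 0.0
```

Request:
carry_out([
  [0.02, -0.02, 0, 0, 0, 0, -1],
  [0.04, -0.02, 0, 0, 0, 0, -1],
  [0.04, -0.02, 0, 0, 0, 0, -1],
  [0.04, -0.02, 0, 0, 0, 0, -1],
  [0.04, -0.02, 0, 0, 0, 0, -1],
  [0.04, -0.02, 0, 0, 0, 0, -1],
  [0.04, -0.02, 0, 0, 0, 0, -1],
  [0.02, -0.01, 0, 0, 0, 0, -1],
  [0.01, 0, 0, 0, 0, 0, -1],
  [0, 0, 0, 0, 0, 0, -1],
])

```text
t: 30.9
ee_pos: [0.4576, 0.031, 0.1915]
tool_rot: [179.9, 0.0, 94.4]
contact_force: [-0.2, -0.4, 0.1]
finger_gap: 0.0928
grip_force: 0.0
```

Run:
```python
from h import *
T=grab('top','top9.png');S=grab('side','side9.png')
t=cv2.imread('pics/top9.png');s=cv2.imread('pics/side9.png')
a=cv2.resize(t[100:300,180:500],(480,300),interpolation=2); b=cv2.resize(s[130:400,220:480],(310,322),interpolation=2)
o=np.zeros((325,800,3),np.uint8); o[:300,:480]=a;o[:322,485:795]=b
cv2.imwrite('pics/p9.png',o);s=ctrl.sense(); print(s['t'],s['ee_pos'],s['contact_force'])
```

```text
31.0 [0.45783341 0.02959899 0.19112447] [ 0.63983173  0.83674185 -0.26087524]
```

View pics/p9.png

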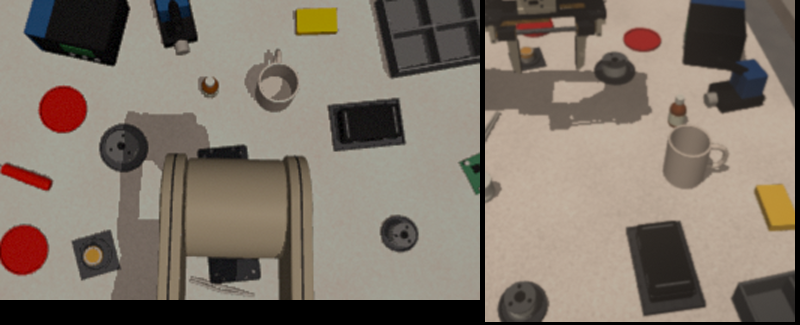

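All four things sit in their holders: tin (95,255), large spool (123,148), small spool (399,234) and case (367,123). The mug (276,85) and the flux bottle (208,86) are where they were. The gripper is open and touching nothing, so I hand in.

```bash
python3 -c "
from station import ctrl
print(ctrl.job_done())"
```

```text
the job is handed in; nothing more can be done
None
```

The tin, small spool, large spool and parts case each stand in their own holder, the mug and flux bottle are where they were, everything is let go, and the job was handed in at about 31 s.

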